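# Set the stand-off gauge arm on the sign bench and hold it

## Robot

A 6-joint arm with a two-finger parallel gripper is mounted at the origin on the work surface. World frame = base frame: x ahead of the robot, y to its left, z up, the work surface at z = 0. Lengths are in mm, angles in degrees, forces in N, time in s.
With the tool pointing down it reaches from about 350 to 850 mm from the base axis. Payload 8.1 kg.
Tool frame: the origin (TCP) lies at the very end of the fingers, on their centre line; the grasp point (between the pads) lies 19 mm behind it; z points along the fingers, y is the line along which they close (so a half turn about z gives the same grasp; the last joint's range is limited). The gripper opens to 85 mm and grips with 20 to 120 N. Pads are 22 mm wide; open, the fingers measure 114 mm over their backs; the gripper's body (76 mm by 85 mm) begins 54 mm behind the grasp point. The pads swing forward as they close: fully open they stand 13 mm farther back than shut.
Start: joints at [-82.185, 7.471, 85.268, -0, 87.261, -4.893], TCP at [132.012, -585.302, 231.292] pointing down, gripper open.
Joint ranges: [-169.43, 169.43], [-51.17, 129.36], [1.28, 143.12], [-76.62, 256.62], [0, 156.53], [-152.29, 152.29]. Speed limits (degrees/s): [136.94, 136.94, 159.86, 180, 180, 180].

## Interface

Orientations are given as [roll, pitch, yaw] about the fixed x, y, z axes, in that order (R = Rz(yaw) Ry(pitch) Rx(roll)).
In Python, from bench import sense, eyes, job, models gives the robot as it stands. The module is installed in compiled form; this text tells all that it offers.
- The arm moves only by the tool apply_moves, never from a script. Its argument "rows" is a list of rows, each a list of 6 numbers: the shift along the tool's x, y, z in mm, then the turn, a rotation vector about the tool's x, y, z in rad. In form: [[dx, dy, dz, rx, ry, rz], ...]. A call has exactly 5 rows; each row shifts and turns the commanded pose from where the row before left it, along the tool's axes as they then stand; what a row does not reach is not made up. A row lasts 1/8 s, in which the tool goes at most 62.5 mm and 10.7 degrees, less where a joint would pass 70% of its speed; a pose out of reach is approached as far as the arm can. A call is refused whole if a number of a shift passes 62.5 or a number of a turn 0.188, either way. A call with a gripper value outside its range is refused whole. "fingers" is the finger opening in mm, from 0 to 85.4, set as the call begins (left out, the last holds). The fingers move at their own pace and stop on an object; "grip_force" is the grip in N (left out, the last holds). Time passes only in rows, so rows that do not move let the fingers close, or fill a call up. It gives the time, the measured TCP pose, the force, the opening and the grip force at its end, in the units of the state.
- sense(): the state, without advancing time (a new reading comes with each control period).
- eyes.snapshot(name): name is "scene" or "top" or "wrist"; returns (picture, depth): 400x640x3 uint8, red, green, blue; 400x640 float32, mm along the optical axis (not along the pixel's ray), 0 where there is no reading.
- eyes.get_calibration(name): a dict with "intrinsics" (3x3 intrinsics, pixels), "D" ([k1, k2, p1, p2, k3] as OpenCV has them; the pictures are not rectified), "R" (3x3) and "t" (3): a world point X has camera coordinates R X + t; the wrist camera has in their place "mount" (4x4, takes a point from camera to tool coordinates, whose origin is the TCP and whose axes are the flange's). Camera axes: x right, y down, z forward; pixel columns grow to the right and rows downward; lengths in mm; the calibration is good to about 2 mm. A picture is of the moment at which its call begins: read the wrist's pose just before it. get_calibration takes no time and is no camera call.
- job.hand_in(): hands the job in; it is judged then, once.
Trained networks look in the newest picture that a camera, given by its name, has taken for a name from the list of things; names that differ only in an ending like _2 or _b are one class to them, and where a whole thing is asked for, a point or a joint stands for the part that bears it (a point fixed in the world has none). Each returns a list of dicts, best first, with "confidence" (0 to 1); they miss things now and then, are a little off and sometimes report something else, mostly with a low value. They report only what shows in the picture. A call takes as long as a camera call.
- models.boxes_of(name, camera): "xyz" ([x, y, z] in mm, in world coordinates, good to about 4 mm: the middle of the surface that is visible of it).
- models.cut_out(name, camera): "pixels" (400x640 bool, what is visible of it).
- models.place_of(name, camera): "xyz" ([x, y, z] in mm, in world coordinates, good to about 4 mm: a listed point, or the origin of a listed thing).
The state is a dict: "time": time; "joint_pos": joint angles; "qd": joint speeds; "joint_efforts": joint torques, N m; "tool_pos": TCP position; "tcp_rot": TCP orientation; "ft_force": force on the tool from outside, world axes, zero at the start; "wrist_torque": the same for the moment, N m; "finger_gap": finger opening in mm; "grip_force": force on a finger pad.
Only numpy, scipy, OpenCV 4.12 (cv2) and the standard library are available. Lean on these libraries where they do the work, as an engineer would, in place of code of your own. Each camera call takes 0.05 s, during which the arm holds its last target. There are 200 camera calls.

## Task

On the sign bench, draw the orange-headed transit pin straight up out of the stand-off gauge and park it in the gauge's side notch, hanging upright by its collar and well into the notch, and let go of it. Then squeeze the black upright grip together with its red lock button, pull the gauge arm out until the yellow pointer is level with the blue clip on the scale, and finish holding it there, the button still squeezed: the arm is sprung and runs back if let go. Leave the sign piece, screwdriver, cleaner bottle and green tray where they are.

Things in the scene. Friction and masses are not known exactly. Their poses are not given: they have to be found in the camera images.
- stand: Gauge stand, fixed: light grey base 150 x 400 x 12 mm, grey square sleeve on it (x -26..26, y -190..-15 mm, roof at z 60 mm). Origin on the table under the arm's centre line; +y is the way the arm extends, x goes across. White scale bar with ticks every 10 mm at x 38..62 mm, top at z 30 mm. Turned by up to 0.4 rad from the world axes.
- bore (a point): Centre of the mouth of the 12 mm bore in the sleeve's roof, in which the pin starts; 60 mm above the table (stand frame 0, -75, 60 mm). The pin goes through the roof and through the arm below.
- notch (a point): Parking point of the pin's axis, at the top (60 mm above the table) of an 8 mm aluminium ear on the sleeve's -x side (stand frame -52, -115, 60 mm). The notch is a slot through the ear, 14 mm wide in y, open to -x: closed end 9 mm to +x of this point, mouth 22 mm to -x. The shank enters from above or through the mouth, 48 mm free below the ear's top; the collar rests on the ear.
- pin: Loose transit pin, about 80 g, upright: steel shank 10 mm diameter, 38 mm long; collar 24 mm diameter, 4 mm thick; orange cylindrical head 18 mm diameter, 30 mm high. Origin at the centre of the shank's foot, z up; collar underside at 38, collar top at 42, head top at 72 mm. Starts in the bore, collar on the roof.
- gauge_arm (a joint): Extension of the telescoping arm, m: 0 home (the start), stop at 0.15; moves along the stand's +y. A return spring pulls it home with 3.6 N at 0, 5.4 N at 0.15, with slight friction and damping. The pin and the lock each block it. It carries the black grip and the yellow pointer.
- grip (a point): Where to squeeze, midway between the squeezed faces, 95 mm above the table; moves with the arm; at home at stand frame 1.5, 10, 95 mm. The grip is a black upright block 26 mm in x, 30 mm in y, top at 118 mm, red button on its +x face. Squeeze its black -x face (14.5 mm to -x of this point) against the button (22.5 mm to +x when out, 14.5 mm when pressed).
- button_face (a point): Centre of the red lock button's outer face, 95 mm above the table; the button is 24 mm in the stand's y and 36 mm high and stands 11 mm proud of the grip. Moves with the arm and the button.
- lock_button (a joint): How far the lock button is pressed, m: 0 out, 0.008 fully in. A spring pushes back with 3 N at 0 and 6.2 N fully in. The arm is unlocked only above about 0.006, which it needs only in order to leave home; a squeeze of 20 N presses it fully.
- pointer (a point): Tip of the yellow pointer, which moves with the arm; 37 mm above the table, at stand frame x = 51 mm; at home at y = 10 mm, so y = 10 mm + extension.
- clip_mark (a point): Tip of the nose (4 mm wide) of the blue clip fixed on the scale, 37 mm above the table, at stand frame x = 53 mm; its y in the stand's frame is the mark for the pointer, 60 to 130 mm beyond the pointer's home. Axes as the stand's.
- clip: Blue clip, 12 mm wide, 45 mm high, fixed. Its origin lies on the table on the arm's centre line, level in the stand's y with its nose; its axes are the stand's.
- sign_piece: Bystander: loose terracotta sign element with a bright face, 130 x 60 x 43 mm, origin under it.
- screwdriver: Bystander: loose screwdriver lying on the bench.
- cleaner: Bystander: loose white cleaner bottle, 60 mm diameter, 150 mm high, origin under it.
- tray: Bystander: loose green tray 120 x 160 x 50 mm, origin under it.

How it is judged:
By the outcome, as a careful person would: the job done as asked, in the order asked, and still so for the second after the job is handed in, while the arm keeps its last pose, push and grip.
It also fails if it takes over 50 s, if anything falls off the work surface, if the arm or the gripper's body presses on something with over 40 N, if the wrist force passes 120 N, or if a joint passes its speed limit or range.

## Working session

There is one attempt and no reset: what is moved stays moved. The work goes in short steps, Python scripts to look and compute and a tool call to move; the robot and the scene stay as the last step left them, time stands still between calls to the robot, and variables do not carry over. Pictures are saved under pics/ and viewed, at most 10 in all, crops included, and the job is handed in when it is done.

Besides the shell and the picture viewer there is one more tool, called after "Call:" by a JSON object that holds its "fn" and its "kwargs". apply_moves: Moves the arm, as the interface text tells. Its arguments: {"type":"object","properties":{"rows":{"type":"array"},"fingers":{"type":"number"},"grip_force":{"type":"number"}},"required":["rows"]}

```bash
mkdir -p pics; cat > h.py <<'E'
import numpy as np, cv2
from bench import sense, eyes, job, models
E
python3 - <<'E'
from h import *
for c in ("scene","top"):
    p,d=eyes.snapshot(c); cv2.imwrite(f"pics/{c}1.png",p[:,:,::-1])
    for n in ("stand","bore","notch","pin","grip","button_face","pointer","clip_mark","clip","sign_piece","screwdriver","cleaner","tray"):
        r=models.place_of(n,c)
        print(c,n,[(np.round(q["xyz"]).tolist(),round(q["confidence"],2)) for q in r[:2]])
print(sense())
E
```

```text
scene stand [([552.0, 47.0, -1.0], 0.69)]
scene bore [([568.0, -28.0, 62.0], 0.95)]
scene notch [([527.0, -78.0, 60.0], 0.89)]
scene pin [([576.0, -23.0, 19.0], 0.64)]
scene grip [([548.0, 58.0, 95.0], 0.88), ([569.0, 65.0, 97.0], 0.28)]
scene button_face [([570.0, 65.0, 96.0], 0.72), ([604.0, 70.0, 36.0], 0.31)]
scene pointer [([604.0, 70.0, 36.0], 0.93)]
scene clip_mark [([577.0, 171.0, 36.0], 0.61)]
scene clip [([525.0, 162.0, 0.0], 0.43)]
scene sign_piece [([453.0, 384.0, -1.0], 0.7)]
scene screwdriver [([470.0, -390.0, -3.0], 0.52), ([603.0, 67.0, 32.0], 0.37)]
scene cleaner [([682.0, -411.0, 1.0], 0.78)]
scene tray [([653.0, 415.0, 3.0], 0.56)]
top stand [([551.0, 49.0, -3.0], 0.94)]
top bore [([567.0, -24.0, 62.0], 0.75)]
top notch [([530.0, -74.0, 60.0], 0.73)]
top pin [([688.0, -408.0, 1.0], 0.72), ([569.0, -26.0, 20.0], 0.37)]
top grip [([555.0, 59.0, 98.0], 0.67)]
top button_face [([572.0, 61.0, 95.0], 0.58)]
top pointer [([601.0, 70.0, 38.0], 0.65)]
top clip_mark []
top clip []
top sign_piece [([451.0, 386.0, -2.0], 0.77)]
top screwdriver [([469.0, -392.0, -4.0], 0.67)]
top cleaner [([689.0, -407.0, 3.0], 0.64)]
top tray [([652.0, 418.0, -1.0], 0.84)]
{'time': 1.4, 'joint_pos': array([-8.21867146e+01,  7.47032395e+00,  8.52687191e+01,  7.18783035e-04,
        8.72587618e+01, -4.89382075e+00]), 'qd': array([ 0.034745  , -0.02627999,  0.02616159,  0.04381416,  0.02551929,
       -0.03413515]), 'joint_efforts': array([ 1.82150734e-04, -5.69306910e+01, -5.00854504e+01, -1.82578233e-04,
        1.28421441e-03,  8.85408866e-06]), 'tool_pos': array([ 132.00080216, -585.31469909,  231.29218952]), 'tcp_rot': array([ 1.79997752e+02, -5.28080758e-04,  1.27070718e+01]), 'ft_force': array([ 0.28915138, -0.10408735, -0.23737618]), 'wrist_torque': array([0.03476346, 0.05200192, 0.00703982]), 'grip_force': 0.0, 'finger_gap': 85.40134114118956}
```

```bash
python3 - <<'E'
from h import *
from scipy.optimize import least_squares
O=[((0,0),(552,47)),((0,0),(551,49)),((0,-75),(568,-28)),((0,-75),(567,-24)),((-52,-115),(527,-78)),((-52,-115),(530,-74)),((0,-75),(576,-23)),((0,-75),(569,-26)),
((1.5,10),(548,58)),((1.5,10),(555,59)),((24,10),(570,65)),((24,10),(572,61)),((51,10),(604,70)),((51,10),(601,70))]
L=np.array([o[0] for o in O],float);W=np.array([o[1] for o in O],float)
R=lambda a:np.array([[np.cos(a),-np.sin(a)],[np.sin(a),np.cos(a)]])
f=lambda p:(L@R(p[2]).T+p[:2]-W).ravel()
s=least_squares(f,[551,48,.2],loss='soft_l1',f_scale=3)
p=s.x;print(p,np.degrees(p[2]));print(f(p).reshape(-1,2).round(1).tolist())
for l in((0,-75),(-52,-115),(1.5,10)):print(l,R(p[2])@l+p[:2])
print("clip local",R(p[2]).T@(np.array([577,171])-p[:2]))
E
```

```text
[5.52004743e+02 4.80688459e+01 2.33787691e-01] 13.395048017483308
[[0.0, 1.1], [1.0, -0.9], [1.4, 3.1], [2.4, -0.9], [1.1, 2.2], [-1.9, -1.8], [-6.6, -1.9], [0.4, 1.1], [3.1, 0.1], [-3.9, -0.9], [3.0, -1.6], [1.0, 2.4], [-4.7, -0.4], [-1.7, -0.4]]
(0, -75) [569.37952996 -24.89084695]
(-52, -115) [528.06069603 -75.84920213]
(1.5, 10) [551.1472985   58.14430065]
clip local [ 52.79398536 113.79642632]
```

View pics/scene1.png

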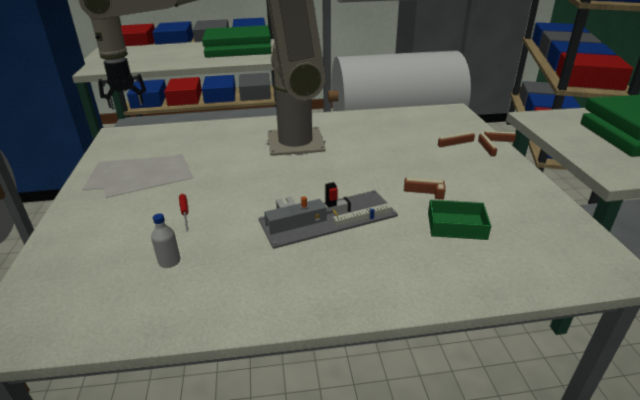

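View pics/top1.png

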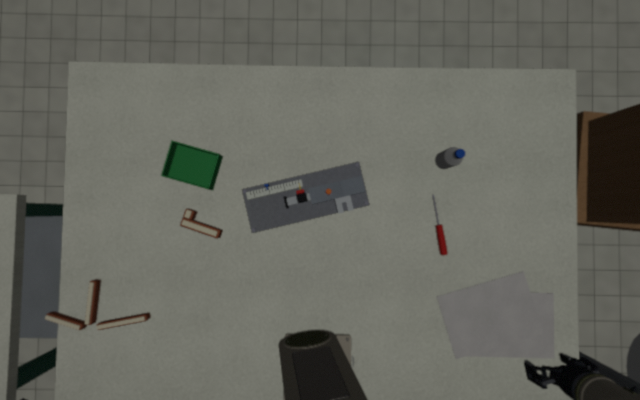

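Scene view: pin head at (304,202), grip (331,195), pointer (347,204), clip (372,213); top view: pin at (328,191), notch ear at (345,203). Both match the fit (stand at 552, 48, yaw 13.4°; mark at about stand y 114, extension about 104 mm).

```bash
cat >> h.py <<'E'
from scipy.spatial.transform import Rotation as Ro
def plan(xyz,yaw,n,s=None,cur=None):
    "rows from the present (or cur=(xyz,rpy)) pose to a straight-down pose, n rows"
    if cur is None:
        s=sense(); cur=(s["tool_pos"],s["tcp_rot"])
    p=np.array(cur[0],float);R=Ro.from_euler('xyz',cur[1],degrees=True)
    T=Ro.from_euler('xyz',[180,0,yaw],degrees=True)
    st=(np.array(xyz,float)-p)/n; rv=(R.inv()*T).as_rotvec()/n
    for i in range(n):
        print([*np.round(R.inv().apply(st),1).tolist(),*np.round(rv,4).tolist()]); R=R*Ro.from_rotvec(rv)
E
python3 -c "
from h import *
plan([567,-26,190],103.4,15)"
```

```text
[36.5, -30.0, 2.8, 0.0, 0.0, -0.1055]
[39.4, -26.0, 2.8, 0.0, 0.0, -0.1055]
[42.0, -21.7, 2.8, 0.0, 0.0, -0.1055]
[44.0, -17.1, 2.8, 0.0, 0.0, -0.1055]
[45.6, -12.4, 2.8, 0.0, 0.0, -0.1055]
[46.6, -7.5, 2.8, 0.0, 0.0, -0.1055]
[47.2, -2.6, 2.8, 0.0, 0.0, -0.1055]
[47.2, 2.4, 2.8, 0.0, 0.0, -0.1055]
[46.7, 7.3, 2.8, 0.0, 0.0, -0.1055]
[45.6, 12.2, 2.8, 0.0, 0.0, -0.1055]
[44.1, 17.0, 2.8, 0.0, 0.0, -0.1055]
[42.1, 21.5, 2.8, 0.0, 0.0, -0.1055]
[39.6, 25.8, 2.8, 0.0, 0.0, -0.1055]
[36.6, 29.8, 2.8, 0.0, 0.0, -0.1055]
[33.3, 33.5, 2.8, 0.0, 0.0, -0.1055]
```

Call:
{"fn": "apply_moves", "kwargs": {"rows": [[36.5,-30,2.8,0,0,-0.1055],[39.4,-26,2.8,0,0,-0.1055],[42,-21.7,2.8,0,0,-0.1055],[44,-17.1,2.8,0,0,-0.1055],[45.6,-12.4,2.8,0,0,-0.1055]]}}

```text
time: 2.02
tool_pos: [277.8, -397.7, 217.4]
tcp_rot: [180.0, 0.0, 43.1]
ft_force: [1.0, -0.3, 0.4]
finger_gap: 85.6
grip_force: 0.0
```

Call:
{"fn": "apply_moves", "kwargs": {"rows": [[46.6,-7.5,2.8,0,0,-0.1055],[47.2,-2.6,2.8,0,0,-0.1055],[47.2,2.4,2.8,0,0,-0.1055],[46.7,7.3,2.8,0,0,-0.1055],[45.6,12.2,2.8,0,0,-0.1055]]}}

```text
time: 2.65
tool_pos: [422.9, -211.2, 203.5]
tcp_rot: [180.0, 0.0, 73.4]
ft_force: [0.6, -0.0, -0.0]
finger_gap: 85.3
grip_force: 0.0
```

Call:
{"fn": "apply_moves", "kwargs": {"rows": [[44.1,17,2.8,0,0,-0.1055],[42.1,21.5,2.8,0,0,-0.1055],[39.6,25.8,2.8,0,0,-0.1055],[36.6,29.8,2.8,0,0,-0.1055],[33.3,33.5,2.8,0,0,-0.1055]]}}

```text
time: 3.28
tool_pos: [568.0, -24.6, 189.4]
tcp_rot: [180.0, 0.0, 103.6]
ft_force: [0.4, 0.2, 0.5]
finger_gap: 85.2
grip_force: 0.0
```

```bash
python3 - <<'E'
from h import *
s=sense();print(s["time"],s["tool_pos"],s["tcp_rot"])
p,d=eyes.snapshot("wrist"); cv2.imwrite("pics/w1.png",p[:,:,::-1]); np.savez("w1.npz",p=p,d=d,pos=s["tool_pos"],rot=s["tcp_rot"])
for n in ("bore","notch","pin","grip","button_face","pointer","clip_mark"):
    print(n,[(np.round(q["xyz"],1).tolist(),round(q["confidence"],2)) for q in models.place_of(n,"wrist")[:2]])
c=eyes.get_calibration("wrist");print(c)
E
```

```text
3.275 [567.9747998  -24.57727761 189.37742275] [1.79974051e+02 1.85163814e-02 1.03583795e+02]
bore [([572.8, -23.6, 61.1], 0.68)]
notch [([527.0, -74.7, 57.7], 0.63)]
pin [([570.9, -27.3, 19.4], 0.61)]
grip [([556.4, 57.8, 94.1], 0.79)]
button_face [([576.2, 63.7, 99.1], 0.73)]
pointer [([599.8, 71.7, 38.6], 0.83)]
clip_mark []
{'intrinsics': array([[347.04584088,   0.        , 318.08218275],
       [  0.        , 347.04584088, 200.22088644],
       [  0.        ,   0.        ,   1.        ]]), 'D': array([-0.04132624,  0.        ,  0.        ,  0.        ,  0.        ]), 'mount': array([[-2.87301432e-04, -9.64619419e-01, -2.63646154e-01,
         6.59339289e+01],
       [ 9.99999869e-01, -1.65264736e-04, -4.85058551e-04,
         4.91880687e-01],
       [ 4.24325485e-04, -2.63646258e-01,  9.64619340e-01,
        -1.41434597e+02],
       [ 0.00000000e+00,  0.00000000e+00,  0.00000000e+00,
         1.00000000e+00]])}
```

View pics/w1.png

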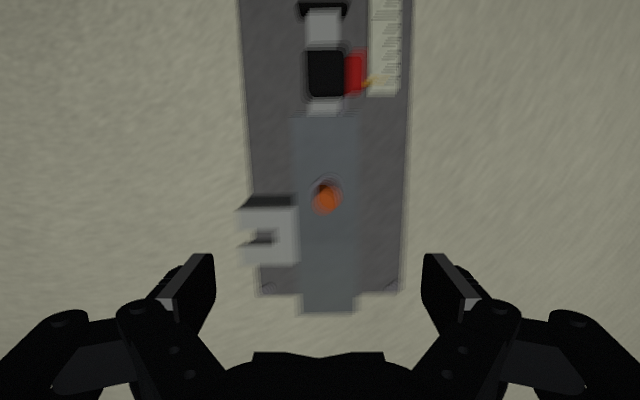

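```bash
cat >> h.py <<'E'
def cloud(p,d,pos,rot):
    c=eyes.get_calibration("wrist");h,w=d.shape
    u,v=np.meshgrid(np.arange(w,dtype=np.float32),np.arange(h,dtype=np.float32))
    n=cv2.undistortPoints(np.stack([u,v],-1).reshape(-1,1,2),c["intrinsics"],c["D"]).reshape(h,w,2)
    P=np.dstack([n*d[...,None],d])@c["mount"][:3,:3].T+c["mount"][:3,3]
    return Ro.from_euler('xyz',rot,degrees=True).apply(P.reshape(-1,3)).reshape(h,w,3)+pos
E
python3 - <<'E'
from h import *
s=sense();p,d=eyes.snapshot("wrist");print(s["tool_pos"],s["tcp_rot"])
C=cloud(p,d,s["tool_pos"],s["tcp_rot"]);q=p.astype(int)
ok=d>0
o=ok&(q[...,0]>120)&(q[...,0]-q[...,2]>80)&(q[...,1]-q[...,2]>15)&(np.arange(400)[:,None]>150)
t=o&(C[...,2]>90);print("head top",t.sum(),C[t].mean(0),C[t].min(0),C[t].max(0))
L=ok&(C[...,2]>55)&(C[...,2]<64)&(np.linalg.norm(C[...,:2]-[551,-45],axis=2)<140)&~o
# local coords
a=np.radians(13.4);R=np.array([[np.cos(a),-np.sin(a)],[np.sin(a),np.cos(a)]])
l=(C[...,:2]-[552,48])@R; x,y=l[...,0],l[...,1]
for y0 in range(-180,-20,20):
    m=L&(abs(y-y0)<4); print(y0,m.sum(),x[m].min().round(1) if m.any() else 0,x[m].max().round(1) if m.any() else 0)
for x0 in (-72,-66,-60,-54,-48,-42,-36):
    m=L&(abs(x-x0)<2.5)&(y<-60);print(x0,np.sort(y[m])[::max(1,m.sum()//24)].round(0).tolist())
g=ok&(C[...,2]>112)&(C[...,2]<122);print("grip top",g.sum(),x[g].min(),x[g].max(),y[g].min(),y[g].max(),np.median(C[g][:,2]))
cv2.imwrite("pics/w2.png",p[:,:,::-1])
E
```

```text
[566.6818811  -26.87972988 189.4658876 ] [1.79996175e+02 1.42996719e-02 1.03279989e+02]
head top 380 [571.68838108 -26.05711907  92.7849091 ] [563.81523105 -34.23105384  90.84640647] [579.48074922 -18.07173031  95.20781951]
-180 459 -21.7 29.1
-160 483 -22.2 28.6
-140 903 -71.1 28.9
-120 723 -40.2 29.0
-100 1103 -71.4 28.7
-80 384 -23.1 28.2
-60 643 -23.5 27.6
-40 713 -23.8 27.9
-72 [-142.0, -141.0, -139.0, -138.0, -136.0, -134.0, -132.0, -131.0, -130.0, -128.0, -126.0, -126.0, -125.0, -110.0, -109.0, -109.0, -108.0, -106.0, -105.0, -103.0, -102.0, -101.0, -100.0, -99.0, -98.0, -97.0, -96.0, -95.0, -93.0, -93.0]
-66 [-143.0, -141.0, -139.0, -138.0, -136.0, -134.0, -133.0, -131.0, -129.0, -128.0, -126.0, -125.0, -110.0, -109.0, -108.0, -106.0, -105.0, -103.0, -102.0, -100.0, -99.0, -97.0, -96.0, -94.0, -93.0]
-60 [-143.0, -141.0, -140.0, -138.0, -137.0, -135.0, -133.0, -132.0, -130.0, -129.0, -127.0, -126.0, -125.0, -110.0, -108.0, -107.0, -105.0, -104.0, -102.0, -101.0, -100.0, -98.0, -97.0, -95.0, -94.0, -93.0]
-54 [-143.0, -141.0, -139.0, -138.0, -136.0, -135.0, -133.0, -131.0, -12
[... 165 characters left out ...]
138.0, -136.0, -135.0, -133.0, -131.0, -130.0, -128.0, -126.0, -125.0, -124.0, -109.0, -108.0, -106.0, -105.0, -103.0, -102.0, -101.0, -99.0, -98.0, -96.0, -95.0, -94.0, -93.0]
-42 [-143.0, -141.0, -140.0, -138.0, -137.0, -135.0, -133.0, -132.0, -130.0, -128.0, -127.0, -125.0, -124.0, -115.0, -109.0, -109.0, -106.0, -105.0, -103.0, -102.0, -101.0, -99.0, -98.0, -96.0, -95.0, -94.0, -93.0]
-36 [-143.0, -140.0, -139.0, -136.0, -134.0, -132.0, -129.0, -127.0, -125.0, -123.0, -121.0, -119.0, -116.0, -114.0, -112.0, -110.0, -108.0, -106.0, -104.0, -102.0, -100.0, -98.0, -96.0, -94.0, -93.0]
grip top 2473 -12.045732690293447 23.35711060833194 -6.481987799034583 23.13708612827412 116.49145434195411
```

Wrist view: orange head at (326,197), notch slot at (265,237), grip (326,73), red button (355,73). The cloud puts the pin at (571.5, −26), the notch at about (531, −77.5), and the stand's yaw near 14°.

Call:
{"fn": "apply_moves", "kwargs": {"rows": [[0,2.5,30,0,0,-0.012],[0,2.4,30,0,0,0],[0,0,30,0,0,0],[0,0,20,0,0,0],[0,0,9.5,0,0,0]]}}

```text
time: 4.35
tool_pos: [571.1, -25.1, 68.8]
tcp_rot: [-179.9, -0.0, 104.0]
ft_force: [-0.4, -0.0, 0.3]
finger_gap: 85.6
grip_force: 0.0
```

Call:
{"fn": "apply_moves", "kwargs": {"rows": [[0,0,0,0,0,0],[0,0,0,0,0,0],[0,0,0,0,0,0],[0,0,0,0,0,0],[0,0,0,0,0,0]], "fingers": 0, "grip_force": 30}}

```text
time: 4.97
tool_pos: [572.3, -24.8, 70.7]
tcp_rot: [179.9, 0.0, 104.1]
ft_force: [-1.7, -0.2, 6.1]
finger_gap: 17.0
grip_force: 29.2
```

Call:
{"fn": "apply_moves", "kwargs": {"rows": [[0,0,-6,0,0,0],[0,0,-10,0,0,0],[0,0,-12,0,0,0],[0,0,-15,0,0,0],[0,0,-15,0,0,0]], "grip_force": 40}}

```text
time: 5.6
tool_pos: [572.0, -24.8, 129.2]
tcp_rot: [180.0, 0.0, 104.1]
ft_force: [-0.0, 0.4, -0.6]
finger_gap: 16.6
grip_force: 39.0
```

```bash
python3 - <<'E'
from h import *
s=sense();p,d=eyes.snapshot("wrist");print(s["tool_pos"],s["tcp_rot"],s["ft_force"],s["finger_gap"])
C=cloud(p,d,s["tool_pos"],s["tcp_rot"])
a=np.radians(14);R=np.array([[np.cos(a),-np.sin(a)],[np.sin(a),np.cos(a)]])
l=(C[...,:2]-[571.5,-26])@R+[0,-75]; x,y=l[...,0],l[...,1]
L=(d>0)&(C[...,2]>55)&(C[...,2]<64)
for x0 in (-72,-66,-60,-54,-48):
    m=L&(abs(x-x0)<2.5)&(y<-60)&(y>-170);v=np.sort(y[m]);
    if len(v)>1: i=np.argmax(np.diff(v));print(x0,m.sum(),v[0],v[i],v[i+1],v[-1])
m=L&(abs(y+117)<4)&(x<0)&(x>-100);print("closed end",np.sort(x[m])[:8])
for y0 in(-160,-50):
    m=L&(abs(y-y0)<5)&(abs(x)<50);
    if m.any():print(y0,x[m].min(),x[m].max())
cv2.imwrite("pics/w3.png",p[:,:,::-1])
E
```

```text
[572.03966849 -24.82332108 129.23579924] [1.79963735e+02 1.64105811e-02 1.04063923e+02] [-0.01094448  0.37119005 -0.63755326] 16.612534018685732
-72 222 -126.38180782609791 -121.40369715961316 -108.75787641341716 -90.4457905769068
-66 262 -129.1857078107292 -121.87325644990204 -108.80146819076994 -90.36862682300207
-60 326 -134.74732266576288 -121.4899392380754 -108.81168856748441 -90.50444239782684
-54 326 -133.4021415364653 -121.45123349343089 -108.93137067915092 -90.05104003133692
-48 296 -131.92862371056444 -121.41815045578915 -108.89423887801112 -90.4090977399561
closed end [-42.50271715 -42.34447219 -42.24762232 -42.15946935 -42.05826278
 -42.02401108 -42.02138655 -41.94974989]
-160 -18.65709308958974 21.861436310358126
-50 -25.798132687987586 26.30753489602086
```

View pics/w3.png

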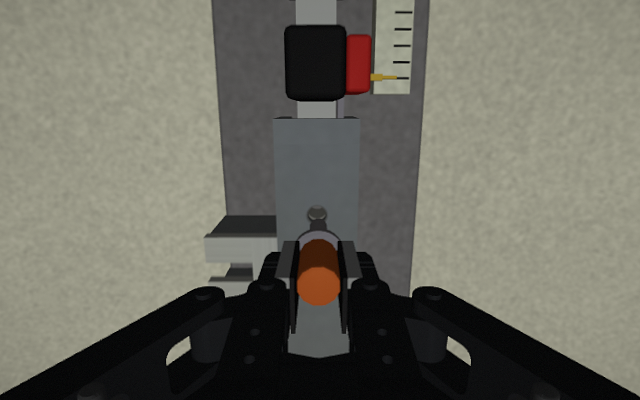

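The picture shows the pin held upright, its head at (318,272) and shank down to (317,213). The cloud puts the slot centre at stand y −115.1, so the nominal offset applies.

Call:
{"fn": "apply_moves", "kwargs": {"rows": [[-10,-13,0,0,0,0],[-15,-19.5,0,0,0,0],[-10,-13,0,0,0,0],[-5,-6.5,0,0,0,0],[0,0,0,0,0,0]]}}

```text
time: 6.28
tool_pos: [530.8, -76.7, 127.7]
tcp_rot: [-180.0, -0.0, 104.0]
ft_force: [0.7, 0.4, -1.3]
finger_gap: 16.6
grip_force: 39.1
```

```bash
python3 - <<'E'
from h import *
s=sense();a=np.radians(14);R=np.array([[np.cos(a),-np.sin(a)],[np.sin(a),np.cos(a)]])
print((s["tool_pos"][:2]-[572.1,-24.8])@R,s["tool_pos"],s["tcp_rot"])
p,d=eyes.snapshot("wrist");cv2.imwrite("pics/w4.png",p[:,:,::-1])
C=cloud(p,d,s["tool_pos"],s["tcp_rot"])
l=(C[...,:2]-[571.5,-26])@R+[0,-75]; x,y=l[...,0],l[...,1]
L=(d>0)&(C[...,2]>55)&(C[...,2]<64)
for x0 in (-76,-72,-68,-64,-60,-54,-48):
    m=L&(abs(x-x0)<2.5)&(y<-60)&(y>-170);v=np.sort(y[m]);
    if len(v)>1: i=np.argmax(np.diff(v));print(x0,m.sum(),v[0],v[i],v[i+1],v[-1])
q=p.astype(int);o=(d>0)&(q[...,0]>100)&(q[...,0]-q[...,2]>60)&(C[...,2]>120)&(np.arange(400)[:,None]>150)
print(o.sum(),[(np.percentile(x[o],k),np.percentile(y[o],k)) for k in(2,98)],np.percentile(C[o][:,2],98))
E
```

```text
[-52.65798983 -40.34598348] [530.76675432 -76.68665606 127.69259629] [-1.79997750e+02 -9.25153766e-03  1.04001919e+02]
-72 275 -133.0396122872592 -122.35922331771309 -108.50634002921987 -90.64136230528379
-68 364 -133.1516475849444 -122.43237829416626 -108.70783897876944 -90.79874805407532
-64 336 -132.97773777507365 -122.31817387806001 -108.70783897876944 -90.56302254282134
-60 298 -128.42766954354704 -122.27478403321345 -108.65155508701096 -90.51381436810621
-54 229 -108.54401183565062 -104.92047031388377 -104.48254949514431 -90.53834049172752
-48 234 -124.60629839248779 -122.85009639333128 -108.54898320306393 -90.39223149981947
1300 [(np.float64(-58.755613129409525), np.float64(-122.64688663286823)), (np.float64(-43.80289488943254), np.float64(-107.8786098034133))] 150.7914573058557
```

View pics/w4.png

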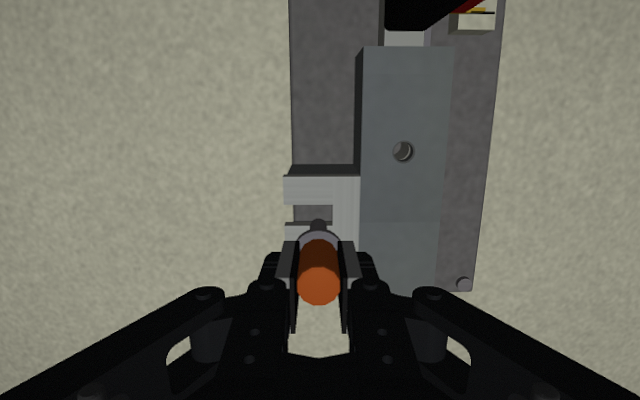

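Bore empty at (402,151), slot around (313,213), the pin's foot (318,225) in line with it. Lowering.

Call:
{"fn": "apply_moves", "kwargs": {"rows": [[0,0,15,0,0,0],[0,0,15,0,0,0],[0,0,12,0,0,0],[0,0,8,0,0,0],[0,0,4,0,0,0]]}}

```text
time: 6.95
tool_pos: [530.8, -76.1, 73.0]
tcp_rot: [-180.0, -0.0, 104.1]
ft_force: [0.4, -0.4, -0.3]
finger_gap: 16.3
grip_force: 39.1
```

Call:
{"fn": "apply_moves", "kwargs": {"rows": [[0,0,2,0,0,0],[0,0,1,0,0,0],[0,0,0.5,0,0,0],[0,0,0,0,0,0],[0,0,0,0,0,0]]}}

```text
time: 7.58
tool_pos: [531.4, -76.3, 70.8]
tcp_rot: [180.0, 0.0, 104.1]
ft_force: [-0.6, 0.5, 2.2]
finger_gap: 16.2
grip_force: 39.2
```

Call:
{"fn": "apply_moves", "kwargs": {"rows": [[0,0,0,0,0,0],[0,0,0,0,0,0],[0,0,0,0,0,0],[0,0,-5,0,0,0],[0,0,-20,0,0,0]], "fingers": 60}}

```text
time: 8.2
tool_pos: [529.9, -75.9, 94.4]
tcp_rot: [-179.9, -0.1, 104.1]
ft_force: [-0.2, 0.4, 0.7]
finger_gap: 59.6
grip_force: 0.0
```

Call:
{"fn": "apply_moves", "kwargs": {"rows": [[0,0,-30,0,0,0],[0,0,-25,0,0,0],[0,0,-20,0,0,0],[0,0,0,0,0,0],[0,0,0,0,0,0]], "fingers": 85}}

```text
time: 8.82
tool_pos: [530.7, -76.1, 169.5]
tcp_rot: [-180.0, -0.0, 104.1]
ft_force: [0.4, 0.1, 0.4]
finger_gap: 85.2
grip_force: 0.0
```

```bash
python3 - <<'E'
from h import *
s=sense();a=np.radians(14);R=np.array([[np.cos(a),-np.sin(a)],[np.sin(a),np.cos(a)]])
print(s["tool_pos"],s["tcp_rot"])
p,d=eyes.snapshot("wrist");cv2.imwrite("pics/w5.png",p[:,:,::-1])
C=cloud(p,d,s["tool_pos"],s["tcp_rot"])
l=(C[...,:2]-[571.5,-26])@R+[0,-75]; x,y=l[...,0],l[...,1]
q=p.astype(int);o=(d>0)&(q[...,0]>100)&(q[...,0]-q[...,2]>60)&(C[...,2]>89)&(q[...,1]-q[...,2]>10)&(np.arange(400)[:,None]>120)
print(o.sum(),x[o].mean(),y[o].mean(),np.percentile(C[o][:,2],[2,50,98]))
g=(d>0)&(C[...,2]>113)&(C[...,2]<121)&(y>-30)&(abs(x)<40);print("grip top",[np.percentile(v[g],[1,99]) for v in(x,y)])
E
```

```text
[530.70537665 -76.12305193 169.47858677] [-1.79955992e+02 -2.41187026e-02  1.04064100e+02]
468 -50.841431791045444 -114.94104765888768 [91.35844857 92.75731077 94.17615549]
grip top [array([-13.12993117,  15.73875521]), array([-5.30579342,  5.0303282 ])]
```

View pics/w5.png

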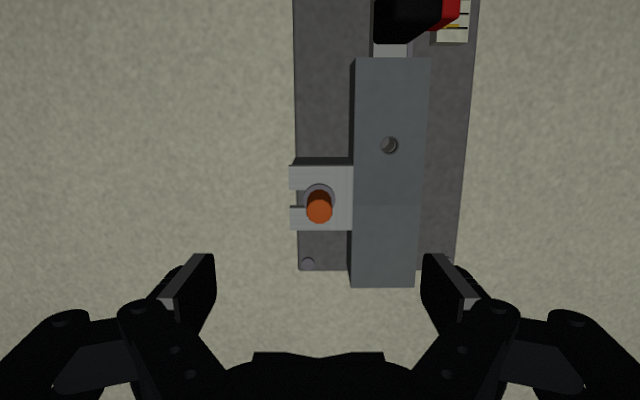

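Pin parked: head (319,208), collar seated on the ear in the slot, measured at stand (−51, −115), top at z 94. On to the grip.

Call:
{"fn": "apply_moves", "kwargs": {"rows": [[20,9,0,0,0,0],[36,15.5,0,0,0,0],[36,15.5,0,0,0,0],[23.5,10,0,0,0,0],[8,3.5,0,0,0,0]]}}

```text
time: 9.5
tool_pos: [552.3, 57.8, 168.9]
tcp_rot: [-179.9, -0.0, 104.2]
ft_force: [0.2, -0.4, -0.7]
finger_gap: 84.9
grip_force: 0.0
```

Call:
{"fn": "apply_moves", "kwargs": {"rows": [[0,0,0,0,0,0],[0,0,0,0,0,0],[0,0,0,0,0,0],[0,0,0,0,0,0],[0,0,0,0,0,0]]}}

```text
time: 10.12
tool_pos: [553.0, 56.3, 170.4]
tcp_rot: [180.0, 0.0, 104.0]
ft_force: [0.2, 0.2, -0.2]
finger_gap: 85.1
grip_force: 0.0
```

```bash
python3 - <<'E'
from h import *
s=sense();a=np.radians(14);R=np.array([[np.cos(a),-np.sin(a)],[np.sin(a),np.cos(a)]])
loc=lambda v:(np.asarray(v)[...,:2]-[571.5,-26])@R+[0,-75]
print(s["tool_pos"],s["tcp_rot"],"tool local",loc(s["tool_pos"]))
p,d=eyes.snapshot("wrist");cv2.imwrite("pics/w6.png",p[:,:,::-1])
np.savez("w6.npz",p=p,d=d,pos=s["tool_pos"],rot=s["tcp_rot"])
for n in("clip_mark","pointer","grip","button_face"):
    for q in models.place_of(n,"wrist")[:2]:print(n,q["xyz"],loc(q["xyz"]),q["confidence"])
C=cloud(p,d,s["tool_pos"],s["tcp_rot"]);l=loc(C);x,y,z=l[...,0],l[...,1],C[...,2];q=p.astype(int)
g=(d>0)&(z>113)&(z<121)&(y>-30)&(y<50)&(abs(x)<40)&(q.max(2)<60);print("grip top",[np.percentile(v[g],[1,99]) for v in(x,y)])
b=(d>0)&(q[...,2]-q[...,0]>40)&(y>20)&(y<180);
print("clip",b.sum(),[np.percentile(v[b],[1,50,99]) for v in(x,y,z)])
Y=(d>0)&(q[...,0]-q[...,2]>60)&(q[...,1]-q[...,2]>40)&(abs(y-10)<15);
print("ptr",Y.sum(),[np.percentile(v[Y],[1,50,99]) for v in(x,y,z)] if Y.any() else 0)
E
```

```text
[552.99235234  56.26593026 170.35550741] [1.79993829e+02 1.20317205e-03 1.04037735e+02] tool local [1.94403836 9.29968575]
clip_mark [574.8, 172.5, 33.8] [ 51.22347217 116.80535941] 0.6
clip_mark [552.1, 49.8, 4.9] [-0.4860574   3.24170083] 0.45
pointer [600.9, 71.8, 35.0] [52.18665574 12.7824183 ] 0.86
grip [555.3, 56.4, 96.2] [4.21557343 8.87150255] 0.83
button_face [573.1, 63.6, 98.9] [23.22867501 11.55142204] 0.81
button_face [529.7, -72.9, 60.7] [ -51.90449826 -110.39453433] 0.59
grip top [array([-12.5271505 ,  12.41258664]), array([-4.22271844, 24.41853313])]
clip 273 [array([52.41697216, 65.86367785, 71.56632984]), array([107.74904287, 113.31016415, 118.72355446]), array([29.97339708, 43.05966152, 45.31726509])]
ptr 111 [array([23.22770741, 36.32610813, 50.03734077]), array([ 7.86476297,  9.96628674, 21.14117187]), array([36.04230739, 37.88070419, 85.16221713])]
```

View pics/w6.png

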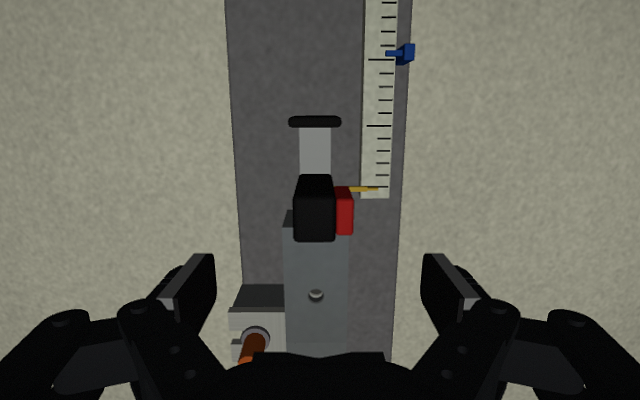

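Wrist view: clip nose at (386,53), pointer tip (378,187), grip top (314,205), button (344,210). Pointer at stand y 10.0 and clip at 113.3, so about 103 mm of extension.

Call:
{"fn": "apply_moves", "kwargs": {"rows": [[0.7,-0.4,22,0,0,0],[0,0,25,0,0,0],[0,0,25,0,0,0],[0,0,15,0,0,0],[0,0,8,0,0,0]]}}

```text
time: 11.0
tool_pos: [552.1, 57.2, 74.5]
tcp_rot: [-179.9, -0.0, 104.1]
ft_force: [-0.8, -0.5, 0.2]
finger_gap: 84.9
grip_force: 0.0
```

Call:
{"fn": "apply_moves", "kwargs": {"rows": [[0,0,0,0,0,0],[0,0,0,0,0,0],[0,0,0,0,0,0],[0,0,0,0,0,0],[0,0,0,0,0,0]], "fingers": 0, "grip_force": 40}}

```text
time: 11.62
tool_pos: [551.4, 56.7, 77.1]
tcp_rot: [-179.9, 0.0, 104.1]
ft_force: [-17.4, -3.0, 17.3]
finger_gap: 27.5
grip_force: 44.1
```

Call:
{"fn": "apply_moves", "kwargs": {"rows": [[0,-0.5,-1,0,0,0],[0,-0.5,-0.5,0,0,0],[2,0,0,0,0,0],[3,0,0,0,0,0],[5,0,0,0,0,0]]}}

```text
time: 12.25
tool_pos: [549.0, 65.7, 77.2]
tcp_rot: [-180.0, 0.1, 104.1]
ft_force: [-4.5, -5.9, 1.3]
finger_gap: 27.4
grip_force: 41.7
```

Call:
{"fn": "apply_moves", "kwargs": {"rows": [[10,0,0,0,0,0],[18,0,0,0,0,0],[22,0,0,0,0,0],[18,0,0,0,0,0],[10,0,0,0,0,0]]}}

```text
time: 12.88
tool_pos: [529.6, 142.0, 77.1]
tcp_rot: [-179.9, 0.1, 104.1]
ft_force: [-6.3, -7.5, 3.0]
finger_gap: 27.1
grip_force: 42.8
```

Call:
{"fn": "apply_moves", "kwargs": {"rows": [[5,0,0,0,0,0],[3,0,0,0,0,0],[0,0,0,0,0,0],[0,0,0,0,0,0],[0,0,0,0,0,0]]}}

```text
time: 13.5
tool_pos: [527.7, 149.2, 77.1]
tcp_rot: [-179.9, 0.1, 104.1]
ft_force: [-6.9, -5.7, 4.2]
finger_gap: 27.1
grip_force: 43.1
```

```bash
cat > m.py <<'E'
from h import *
import sys
s=sense();a=np.radians(14);R=np.array([[np.cos(a),-np.sin(a)],[np.sin(a),np.cos(a)]])
loc=lambda v:(np.asarray(v)[...,:2]-[571.5,-26])@R+[0,-75]
print(s["time"],"tool local",loc(s["tool_pos"]),s["ft_force"],s["finger_gap"],s["grip_force"])
p,d=eyes.snapshot("wrist");cv2.imwrite(f"pics/{sys.argv[1]}.png",cv2.resize(p[0:300,200:600,::-1],None,fx=2,fy=2,interpolation=2))
C=cloud(p,d,s["tool_pos"],s["tcp_rot"]);l=loc(C);x,y,z=l[...,0],l[...,1],C[...,2];q=p.astype(int)
b=(d>0)&(q[...,2]-q[...,0]>40)&(y>20)&(y<180)
n=b&(x<60)
print("clip",b.sum(),np.percentile(y[b],[1,50,99]),"nose",n.sum(),np.percentile(y[n],[1,50,99]) if n.any() else 0,np.median(z[n]))
Y=(d>0)&(q[...,0]-q[...,2]>60)&(q[...,1]-q[...,2]>40)&(abs(z-37)<5)&(y>50)
print("ptr",Y.sum(),[np.percentile(v[Y],[1,50,99]) for v in(x,y,z)] if Y.any() else 0)
for c in("wrist","scene"):
    if c=="scene":eyes.snapshot(c)
    for k in("pointer","clip_mark"):
        for r in models.place_of(k,c)[:1]:print(c,k,loc(r["xyz"]),r["confidence"])
E
python3 m.py w7
```

```text
13.5 tool local [-8.49571511e-02  1.05585493e+02] [-6.94204493 -5.73623424  4.1847362 ] 27.146916993377594 43.13841640949249
clip 599 [108.32523883 114.91468037 119.73567024] nose 116 [111.7101     114.03872193 115.68040974] 37.84679211403444
ptr 454 [array([15.38340288, 30.77393793, 49.64009562]), array([102.99727878, 105.48386217, 107.35357126]), array([35.36229533, 37.79405239, 39.14988009])]
wrist pointer [ 50.21183406 105.7208392 ] 0.8
wrist clip_mark [ 53.48169186 112.6351743 ] 0.79
scene pointer [ 51.98203692 106.20703032] 0.93
scene clip_mark [ -4.26883649 117.037046  ] 0.45
```

View pics/w7.png

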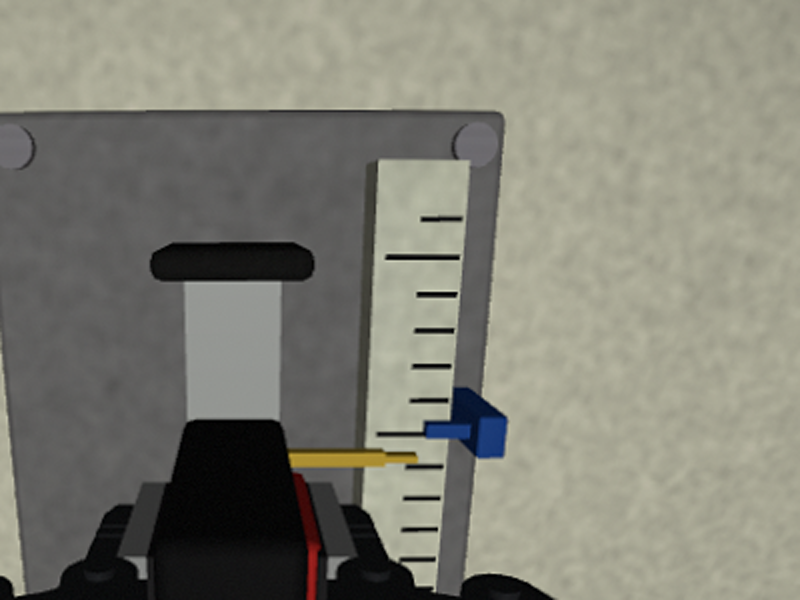

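Crop: pointer tip at (415,458), nose at (428,430), which leaves about 8.5 mm; the cloud agrees (105.5 against 114.0).

Call:
{"fn": "apply_moves", "kwargs": {"rows": [[3,-0.2,0,0,0,0],[3,-0.2,0,0,0,0],[2.5,0,0,0,0,0],[0,0,0,0,0,0],[0,0,0,0,0,0]]}}

```text
time: 14.42
tool_pos: [525.7, 157.5, 77.2]
tcp_rot: [-180.0, 0.1, 104.1]
ft_force: [-4.2, -5.9, 2.1]
finger_gap: 27.3
grip_force: 41.6
```

```bash
python3 m.py w8
```

```text
14.425 tool local [-7.91511805e-02  1.14098953e+02] [-4.15793918 -5.92502352  2.08661787] 27.304912585920235 41.59516990184784
clip 584 [108.70683329 115.08595234 119.73822845] nose 102 [111.74251657 114.12113333 115.86168412] 37.66158808979102
ptr 454 [array([15.47450753, 30.79123164, 49.80788988]), array([111.52293195, 113.93459814, 115.86521961]), array([35.95952887, 37.72428102, 39.06924392])]
wrist pointer [ 48.04855742 113.16531596] 0.66
wrist clip_mark [ 52.24371716 114.28363378] 0.91
scene pointer [ 52.26895261 112.73142143] 0.82
scene clip_mark [ 51.78380475 112.85238238] 0.6
```

View pics/w8.png

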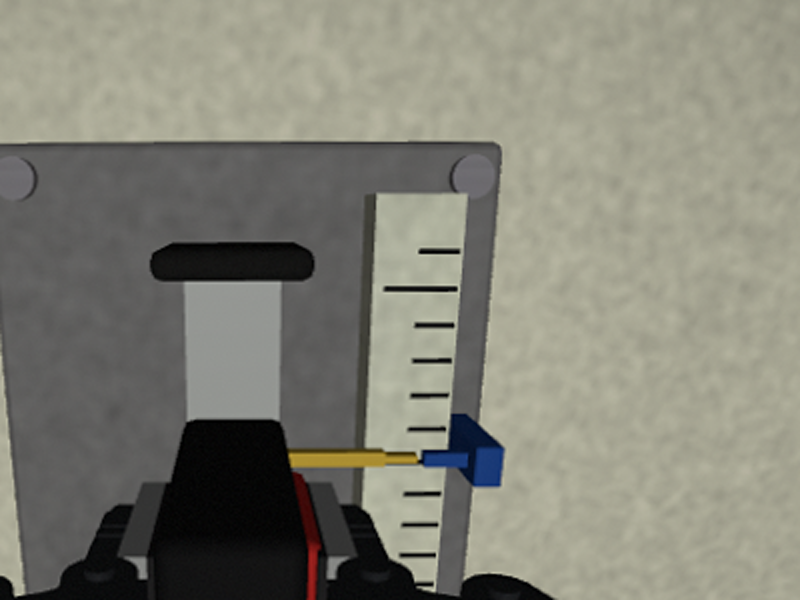

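Pointer tip (415,458) and clip nose (424,459) are level, and the button is still squeezed. Handing in.

```bash
python3 -c "
from bench import job
print(job.hand_in())"
```

```text
the job is handed in; nothing more can be done
None
```

The job is handed in at about 14.5 s of the 50 s allowed: the pin hangs upright by its collar in the notch and is let go. The grip and red button are squeezed at about 42 N, with the yellow pointer level with the blue clip to about 0.3 mm in the last picture.

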